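Hang the rinsed specimen basket to drain and start the drain timer

ROBOT

A 6-joint arm with a two-finger parallel gripper is mounted at the origin on the work surface. World frame = base frame: x ahead of the robot, y to its left, z up, the work surface at z = 0. Lengths are in m, angles in rad, forces in N, time in s.
With the tool pointing down it reaches from about 0.15 to 0.775 m from the base axis. Payload 6.1 kg.
Tool frame: the origin (TCP) lies at the very end of the fingers, on their centre line; the grasp point (between the pads) lies 19 mm behind it; z points along the fingers, y is the direction in which the jaws open and shut (so a half turn about z gives the same grasp; the last joint's range is limited). The gripper opens to 85 mm and grips with 20 to 120 N. Pads are 22 mm wide; open, the fingers measure 114 mm over their backs; the gripper's body (76 mm by 85 mm) begins 54 mm behind the grasp point. The pads swing forward as they close: fully open they stand 13 mm farther back than shut.
Start: joints at [1.191, 0.126, -0.04, 1.405, 0, 1.571], TCP at [0.195, 0.488, 0.231] pointing down, gripper open.
Joint ranges: [-2.72, 2.72], [-0.95, 1.95], [-1.27, 1.35], [-1.78, 2.02], [-1.46, 1.47], [-3.14, 3.14]. Speed limits (rad/s): [2.39, 2.39, 3.01, 3.14, 3.14, 3.14].

INTERFACE

Orientations are given as [roll, pitch, yaw] about the fixed x, y, z axes, in that order (R = Rz(yaw) Ry(pitch) Rx(roll)).
In Python, from cell import reach, movel, move_j, gripper_open, grasp, wait, ik, read_state, grab_frame, Unreachable, finish_job gives the robot as it stands. Calls block until the motion is done:
- reach(position, orientation): joint-space move of the TCP to a pose.
- movel(position, frame=None, v=0.15, guard=None): straight line of the TCP; frame=None keeps the orientation; v is the mean speed in m/s. With guard (N) it stops when the force on the tool has changed by that much, and returns True; else False.
- move_j(angles): joint-space move.
- gripper_open() and grasp(): open the fingers fully, or close them until they stop; the grip force is fixed at half the most.
- wait(seconds).
- ik(position, orientation): joint angles nearest the present ones, or None.
- read_state(): the state.
- grab_frame(name): name is "scene" or "top"; returns a dict with "image" (384x512x3 uint8, red, green, blue), "intrinsics" (3x3 intrinsics, pixels), "R" (3x3) and "t" (3): a world point X has camera coordinates R X + t. Camera axes: x right, y down, z forward; pixel columns grow to the right and rows downward; lengths in m; the calibration is good to about 2 mm. A picture is of the moment at which its call begins. There is no depth.
A pose or a line that the arm cannot do raises Unreachable and nothing moves.
- finish_job(): hands the job in, once; it reports no verdict.
The state is a dict: "clock": time; "joint_positions": joint angles; "qvel": joint speeds; "tau": joint torques, N m; "tcp_pos": TCP position; "ee_rot": TCP orientation; "force": force on the tool from outside, world axes, zero at the start; "torque": the same for the moment, N m; "grip_width": finger opening in m.
Only numpy, scipy, OpenCV 4.12 (cv2) and the standard library are available. Lean on these libraries where they do the work, as an engineer would, in place of code of your own. Each camera call takes 0.05 s, during which the arm holds its last target.

TASK

Lift the specimen basket out of the empty rinse tank by its bail (the arch over it), stand it upright on the ridged drip mat and let go. Then take it again by its black side handle, hang it by the middle of its bail on the hook of the stand and let go, so that it hangs steady and level. Finally push the drain timer's plunger all the way down to its stop and let it spring back, leaving the basket hanging and the other things on the bench where they are.

Things in the scene. Friction and masses are not known exactly. Their poses are not given: they have to be found in the camera images.
- basket: Loose perforated steel basket with white test bars fixed inside, about 0.28 kg. Box 70 (x) by 80 (y) by 60 mm high; origin at the centre of its underside, z up. A black side handle points to its -x; a rigid upright arch (bail) of 10 mm round bar spans it in the plane x = 0. It starts in the tank's well, where the side handle cannot be gripped; lift it straight up.
- bail_top (a point): Middle of the bail's crown, on the centre line of its 10 mm bar: (0, 0, 135 mm) in the basket's frame. The crown is level along the basket's y from -14 to 14 mm, then slopes down to upright legs at y = +-36 mm, z = 95 mm. Below the crown the arch is open down to the basket's rim at z = 60 mm.
- side_handle (a point): Grip point inside the black side handle, (-80, 0, 48 mm) in the basket's frame. The handle is a level straight bar 14 mm thick (y), 20 mm high (z 38 to 58 mm), from the basket's wall at x = -35 mm out to x = -100 mm.
- tank: Fixed white rinse tank, empty, 187 by 134 by 110 mm high; origin under the centre of its well, z up. Well 94 (x) by 104 mm (y), floor at z = 40 mm, rim at 110 mm. A closed channel 26 mm wide runs from the well to x = -112 mm; the basket's side handle lies in it, 12 mm below the deck. The basket starts within 5 mm and 0.05 rad of the tank's frame, its origin at z = 40 mm.
- mat: Fixed black ridged rubber drip mat, 160 by 160 mm, 4 mm thick; origin at the centre of its underside (top face at z = 4 mm).
- stand: Fixed hook stand: grey base 120 by 130 by 12 mm (x -50 to 70 mm), steel post 16 mm thick, 287 mm high, origin under the post. A rigid 10 mm round hook arm at z = 250 mm runs to the stand's -x, dips to a V at x = -70 mm (its underside z = 235 mm) and ends in an upturned tip at x = -90 mm, top at z = 269 mm.
- hook_seat (a point): Where the centre of the bail's bar lies when seated in the hook's V, across the arm (along the stand's y): (-70, 0, 252 mm) in the stand's frame. The tip reaches 25 mm from here to the stand's -x and 17 mm higher, so the bail's bar centre must pass over the tip at least 22 mm above this point, then be lowered.
- timer: Fixed grey drain timer, a 90 by 90 by 50 mm box with a black collar, carrying the plunger in the middle of its top; origin at the centre of its underside.
- plunger_top (a point): Centre of the top face of the plunger's steel head (disc 40 mm across, 12 mm thick), 86 mm above the bench when up; it is pressed straight down.
- plunger (a joint): Plunger travel in m: 0 up, 0.012 at its stop. A spring pushes it up: about 1.7 N to start, 5.6 N at the stop.
- case: Bystander: closed wooden case 89 by 89 by 59 mm, loose; origin under its centre.
- bottle: Bystander: amber bottle 72 mm across, 170 mm tall, loose; origin under its centre.
- beaker: Bystander: open glass beaker 74 mm across, 90 mm tall, loose; origin under its centre.
- jar: Bystander: white jar with black lid, 70 mm across, 80 mm tall, loose; origin under its centre.
- spatula: Bystander: spatula 180 mm long lying on the bench, loose.
- tube_rack: Bystander: steel rack of capped tubes, 70 by 200 mm, 97 mm tall, loose; origin under its centre.
Mind the look-alikes: they are no part of the job. Leave any green or pink look-alike of the timer alone.

How it is judged:
On the way, in this order (a step that is already met when the one before it is completed fails the run):
1. the basket stands upright on the drip mat, released (horizontal distance between basket and mat below 0.055 m and z of basket in the frame of mat below 0.01 m and angle between basket's own z axis and vertical below 0.08 rad and contact force between basket and the fingers below 0.05 N and linear speed of basket below 0.02 m/s), for 0.2 s.
2. the basket hangs by the middle of its bail in the hook, released (distance between bail_top and hook_seat below 0.022 m and angle between basket's own z axis and vertical below 0.3 rad and contact force between basket and stand above 1 N and contact force between basket and the fingers below 0.05 N and linear speed of basket below 0.08 m/s), for 0.3 s.
3. the timer's plunger is pushed down to its stop while the basket hangs (value of joint plunger above 0.0108 m and distance between bail_top and hook_seat below 0.022 m and angle between basket's own z axis and vertical below 0.3 rad and contact force between basket and stand above 1 N and contact force between basket and the fingers below 0.05 N), for 0.05 s.
At the end, for the whole second after the job is handed in: The basket hangs steadily (swaying at most slightly, below 0.08 m/s and 0.8 rad/s) from the hook by the middle of its bail (bar centre within 22 mm of the hook's seat, tilted less than 0.3 rad), released; the plunger has been pressed (over 10.8 of its 12 mm) and is up again (all of step 2 and angular speed of basket below 0.8 rad/s and value of joint plunger below 0.002 m); the robot touches nothing.
It fails at once if one of the other loose things (case, bottle, beaker, jar, spatula, tube rack) is moved by more than 30 mm (distance of any of case, bottle, beaker, jar, spatula, tube_rack from where it was at the start of the episode above 0.03 m).
It also fails if it takes over 72 s, if anything falls off the work surface, if the arm or the gripper's body presses on something with over 40 N, if the wrist force passes 120 N, or if a joint passes its speed limit or range.

## Working session

There is one attempt and no reset: what is moved stays moved. The work goes in short steps, each a Python script; the robot and the scene stay as the last script left them, time stands still between calls to the robot, and variables do not carry over. Pictures are saved under pics/ and viewed, and the job is handed in when it is done.

```bash
ls; mkdir -p pics; python3 - <<'E'
from cell import *
import cv2,numpy as np
for n in("scene","top"):
    f=grab_frame(n); cv2.imwrite(f"pics/{n}0.png",cv2.resize(f["image"][:,:,::-1],(800,600),interpolation=cv2.INTER_CUBIC))
    cv2.imwrite(f"{n}0raw.png",f["image"][:,:,::-1])
    print(n,np.round(f["intrinsics"],1).tolist(),np.round(f["R"],4).tolist(),np.round(f["t"],4).tolist())
    np.savez(f"{n}0.npz",**f)
print(read_state())
E
```

```text
pics
scene [[404.1, 0.0, 256.9], [0.0, 404.1, 188.3], [0.0, 0.0, 1.0]] [[-0.8511, 0.5249, -0.0143], [0.308, 0.4769, -0.8232], [-0.4253, -0.705, -0.5675]] [0.4354, -0.0418, 1.5692]
top [[394.1, 0.0, 255.9], [0.0, 394.1, 196.0], [0.0, 0.0, 1.0]] [[-0.018, -0.9997, -0.017], [-0.9852, 0.0206, -0.1704], [0.1707, 0.0137, -0.9852]] [0.0651, 0.5525, 1.0958]
{'clock': 0.1, 'joint_positions': array([ 1.19098190e+00,  1.26338933e-01, -4.04992298e-02,  1.40538785e+00,
        1.45655437e-05,  1.57079465e+00]), 'qvel': array([-0.00053093, -0.00353369,  0.00131773,  0.0008521 , -0.00122487,
        0.00071851]), 'tau': array([-7.96303448e-04, -4.36908102e+01,  3.53603840e+01,  1.38082600e-02,
       -6.85921259e-05,  8.65710234e-06]), 'tcp_pos': array([0.19450585, 0.48725368, 0.23059979]), 'ee_rot': array([-3.14016297e+00, -1.45679193e-05,  2.76177988e+00]), 'force': array([-0.73899289, -0.59262339, -0.23142971]), 'torque': array([ 0.00893542, -0.04257039,  0.0433029 ]), 'grip_width': 0.08556265877754723}
```

View pics/scene0.png

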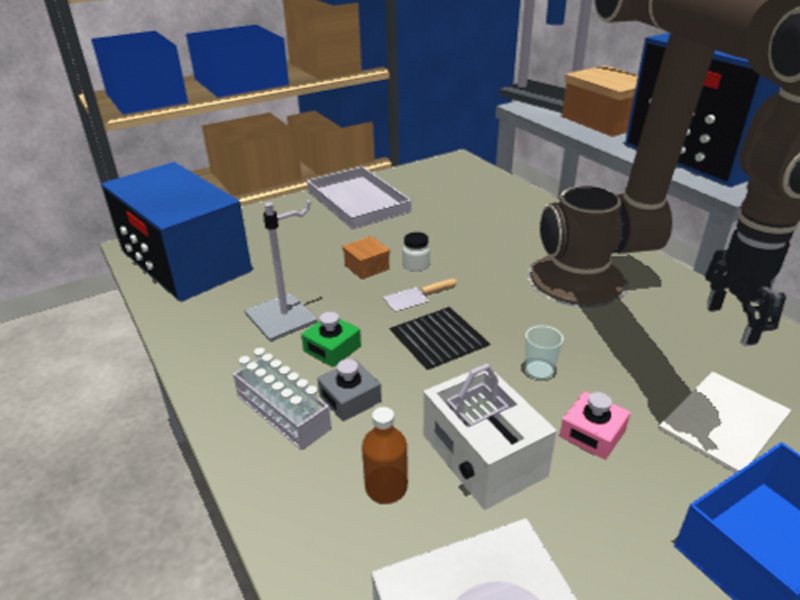

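View pics/top0.png

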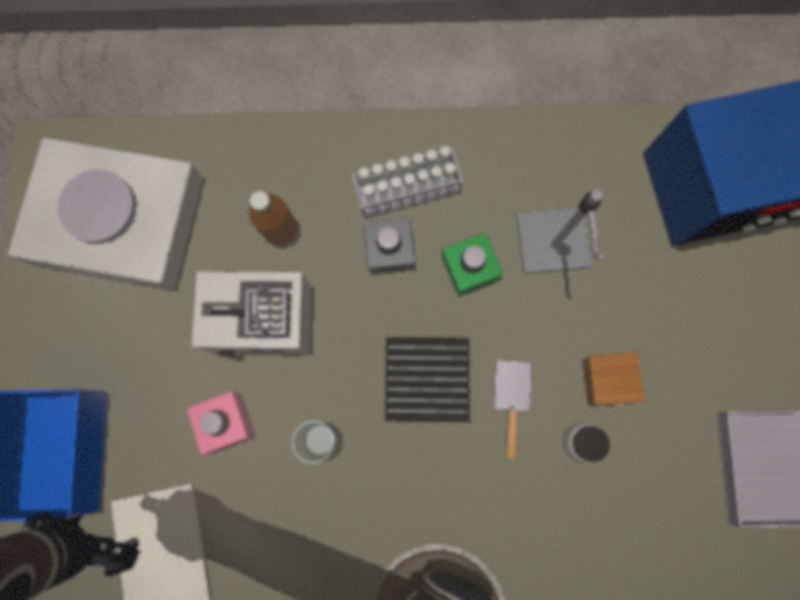

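```bash
cat > h.py <<'E'
import cv2,numpy as np
def load(n,i=0): return dict(np.load(f"{n}{i}.npz"))
def ray(f,u,v):
    d=f["R"].T@np.linalg.inv(f["intrinsics"])@np.array([u,v,1.]); return -f["R"].T@f["t"],d/np.linalg.norm(d)
def plane(f,u,v,z):
    c,d=ray(f,u,v); return c+d*(z-c[2])/d[2]
def tri(f1,p1,f2,p2):
    A=[];b=[];cs=[]
    M=np.zeros((3,3));r=np.zeros(3);L=[]
    for f,p in((f1,p1),(f2,p2)):
        c,d=ray(f,*p);P=np.eye(3)-np.outer(d,d);M+=P;r+=P@c;L.append((P,c))
    X=np.linalg.solve(M,r);return X,[np.linalg.norm(P@(X-c)) for P,c in L]
def proj(f,X):
    x=f["intrinsics"]@(f["R"]@np.asarray(X)+f["t"]);return x[:2]/x[2]
def crop(f,x0,y0,w,h,s):
    im=f["image"][y0:y0+h,x0:x0+w,::-1];return cv2.resize(im,None,fx=s,fy=s,interpolation=cv2.INTER_CUBIC)
E
python3 - <<'E'
from h import *
t=load("top");s=load("scene")
a=crop(t,115,165,95,70,4);b=crop(t,320,110,75,90,4)
c=crop(s,265,225,100,100,4);d=crop(s,150,120,60,100,4)
H=400
def pad(i):
    o=np.zeros((400,400,3),np.uint8);o[:min(400,i.shape[0]),:min(400,i.shape[1])]=i[:400,:400];return cv2.resize(o,(300,300)) if 0 else o
g=np.vstack([np.hstack([pad(a),pad(b)]),np.hstack([pad(c),pad(d)])])
cv2.imwrite("pics/c1.png",np.hstack([pad(a),pad(b)])); cv2.imwrite("pics/c2.png",np.hstack([pad(c),pad(d)]))
E
```

```text
(no output)
```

View pics/c1.png

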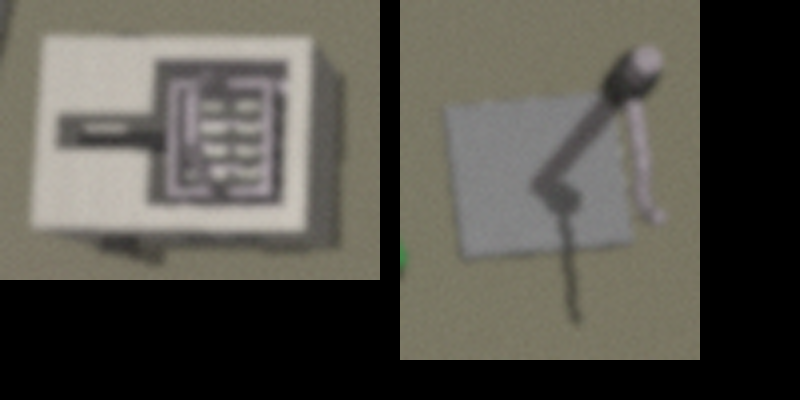

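View pics/c2.png

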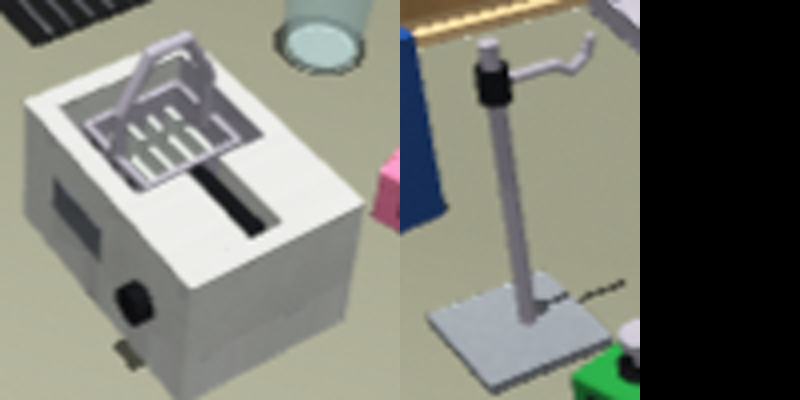

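```bash
python3 - <<'E'
from h import *
t=load("top");s=load("scene")
hsv=cv2.cvtColor(t["image"],cv2.COLOR_RGB2HSV)
def show(n,m,roi,zs):
    x0,y0,x1,y1=roi;k=np.zeros_like(m);k[y0:y1,x0:x1]=m[y0:y1,x0:x1]
    c,_=cv2.findContours(k,cv2.RETR_EXTERNAL,cv2.CHAIN_APPROX_NONE)
    c=max(c,key=cv2.contourArea);r=cv2.minAreaRect(c);b=cv2.boxPoints(r)
    W=np.array([plane(t,*p,zs) for p in b])[:,:2]
    e=W[1]-W[0],W[2]-W[1]
    print(n,"px",np.round(r[0],1),"C",np.round(W.mean(0),4),"sides",[round(float(np.linalg.norm(v)),4) for v in e],"ang",[round(float(np.arctan2(v[1],v[0])),3) for v in e],"area",cv2.contourArea(c))
    return k
g=cv2.cvtColor(t["image"],cv2.COLOR_RGB2GRAY);S=hsv[...,1];V=hsv[...,2]
I=t["image"].astype(int)
for p in [(125,170),(300,175),(130,172),(335,140),(380,124)]: print(p,I[p[1],p[0]])
show("tank deck",((I.min(2)>165)*255).astype(np.uint8),(110,165,205,232),.11)
# basket rim : lilac (b>g)
li=(((I[...,2]-I[...,1])>8)*255).astype(np.uint8)
show("basket rim",li,(155,180,192,218),.10)
show("standbase",(((S<28)&(V>90)&(V<180))*255).astype(np.uint8),(325,125,384,182),.012)
show("mat",((g<75)*255).astype(np.uint8),(235,205,310,280),.004)
show("timer head",(((I[...,0]>130)&(S<40))*255).astype(np.uint8),(236,138,262,166),.086)
show("timer box",(((S<28)&(g<120))*255).astype(np.uint8),(228,135,270,178),.05)
cv2.imwrite("pics/li.png",cv2.resize(li[100:230,100:400],None,fx=2.5,fy=2.5))
# well edges by dark mask
show("well",((I.max(2)<110)*255).astype(np.uint8),(152,178,188,218),.11)
E
```

```text
(125, 170) [122 120 103]
(300, 175) [ 61 125  73]
(130, 172) [130 127 111]
(335, 140) [129 131 131]
(380, 124) [148 141 146]
tank deck px [157.5 198. ] C [0.5437 0.3246] sides [0.1871, 0.1283] ang [-1.593, -3.131] area 2932.0Traceback (most recent call last):
  File "<stdin>", line 18, in <module>
  File "<stdin>", line 7, in show
ValueError: max() iterable argument is empty
```

```bash
cat > show.py <<'E'
from h import *
t=load("top");s=load("scene")
hsv=cv2.cvtColor(t["image"],cv2.COLOR_RGB2HSV)
I=t["image"].astype(int);g=cv2.cvtColor(t["image"],cv2.COLOR_RGB2GRAY);S=hsv[...,1];V=hsv[...,2]
def show(n,m,roi,zs):
    m=(m*255).astype(np.uint8)
    x0,y0,x1,y1=roi;k=np.zeros_like(m);k[y0:y1,x0:x1]=m[y0:y1,x0:x1]
    c,_=cv2.findContours(k,cv2.RETR_EXTERNAL,cv2.CHAIN_APPROX_NONE)
    if not c: print(n,"none");return
    c=max(c,key=len);r=cv2.minAreaRect(c);b=cv2.boxPoints(r)
    W=np.array([plane(t,*p,zs) for p in b])[:,:2]
    e=W[1]-W[0],W[2]-W[1]
    print(n,"px",np.round(r[0],1),"C",np.round(W.mean(0),4),"sides",[round(float(np.linalg.norm(v)),4) for v in e],"ang",[round(float(np.arctan2(v[1],v[0])),3) for v in e],"area",cv2.contourArea(c))
E
python3 - <<'E'
from show import *
show("tank deck",I.min(2)>165,(110,165,205,232),.11)
li=((I[...,2]-I[...,1])>2)&(V>100)
show("basket rim",li,(155,180,192,218),.10)
show("standbase",(S<28)&(V>90)&(V<180),(325,125,384,182),.012)
show("mat",(g<75),(235,205,310,280),.004)
show("timer head",((I[...,0]>130)&(S<40)),(236,138,262,166),.086)
show("timer box",((S<35)&(g<120)),(228,135,270,178),.05)
show("well",(I.max(2)<110),(145,178,188,218),.11)
cv2.imwrite("pics/li.png",cv2.resize((li*255).astype(np.uint8)[100:230,100:400],None,fx=2.5,fy=2.5))
E
```

```text
tank deck px [157.5 198. ] C [0.5437 0.3246] sides [0.1871, 0.1283] ang [-1.593, -3.131] area 2932.0
basket rim px [161.5 198.6] C [0.5432 0.3159] sides [0.0281, 0.0871] ang [-1.557, -3.087] area 115.0
standbase px [356.9 152.9] C [ 0.6869 -0.2543] sides [0.1566, 0.1232] ang [-1.504, -3.13] area 1559.5
mat px [273. 225.] C [0.4728 0.0057] sides [0.0562, 0.1563] ang [-0.036, -1.613] area 485.0
timer head px [247.5 151.5] C [0.6769 0.0756] sides [0.0373, 0.0385] ang [-1.594, 3.124] area 135.5
timer box px [248.9 157.1] C [0.6706 0.0731] sides [0.0952, 0.1059] ang [-1.485, -3.062] area 997.0
well px [161.8 190.8] C [0.5635 0.3128] sides [0.126, 0.0668] ang [-0.739, -2.337] area 252.5
```

View pics/li.png

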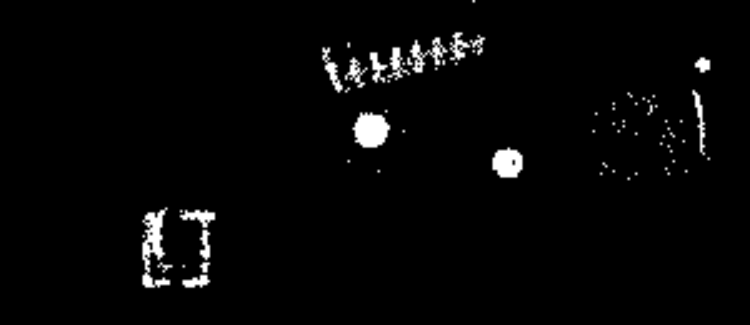

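```bash
python3 - <<'E'
from h import *
t=load("top");s=load("scene")
a=crop(t,150,175,45,48,8)
b=crop(s,280,228,52,48,8)
o=np.zeros((400,800,3),np.uint8);o[:384,:360]=a;o[:384,380:796]=b
cv2.imwrite("pics/c3.png",o)
a=crop(t,370,115,20,55,8)
b=crop(s,165,122,40,35,8)
c=crop(s,165,180,50,40,8)
o=np.zeros((600,780,3),np.uint8);o[:440,:160]=a;o[:280,180:500]=b; o[280:600,180:580]=c
cv2.imwrite("pics/c4.png",o)
E
```

```text
(no output)
```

View pics/c3.png

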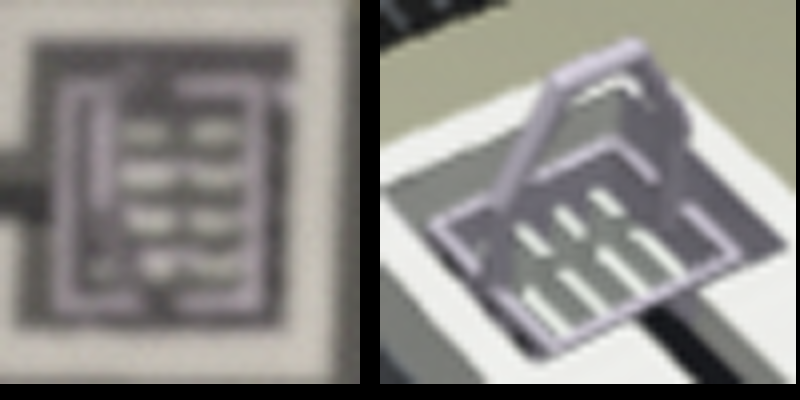

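View pics/c4.png

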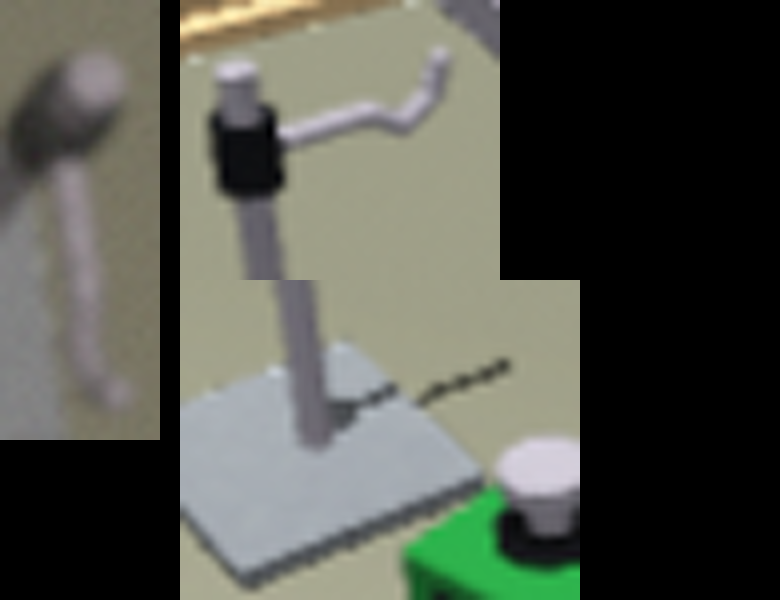

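```bash
python3 - <<'E'
from h import *
t=load("top");s=load("scene")
def c(x,y,ox,oy,k,cx=0,cy=0): return ((x-cx+.5)/k-.5+ox,(y-cy+.5)/k-.5+oy)
r=lambda a:np.round(a,4)
st=lambda x,y:c(x,y,150,175,8); ss=lambda x,y:c(x,y,280,228,8,380)
print("crown tri",*map(r,tri(t,st(103,150),s,ss(600,63))))
print("crown plane .175 top",r(plane(t,*st(103,150),.175)),"scene",r(plane(s,*ss(600,63),.175)))
e=[plane(s,*ss(*p),.175) for p in((560,78),(640,48))];print("crown ends",r(e))
R=[plane(t,*st(*p),.10)[:2] for p in((63,88),(262,82),(255,300),(63,305))];print("rim",r(R),r(np.mean(R,0)))
R=[plane(s,*ss(*p),.10)[:2] for p in((435,220),(612,143),(738,252),(548,348))];print("rim scene",r(R),r(np.mean(R,0)))
h=lambda x,y:c(x,y,370,115,8); hs=lambda x,y:c(x,y,165,122,8,180); hb=lambda x,y:c(x,y,165,180,8,180,280)
print("post top",*map(r,tri(t,h(97,80),s,hs(237,66))),r(plane(t,*h(97,80),.287)),r(plane(s,*hs(237,66),.287)))
print("tip",*map(r,tri(t,h(118,393),s,hs(442,52))),r(plane(t,*h(118,393),.268)),r(plane(s,*hs(442,52),.268)))
print("V under scene .235-.24", r(plane(s,*hs(402,122),.240)),"top",r(plane(t,*h(92,370),.24)))
print("post base",r(plane(s,*hb(315,442),.012)))
B=[plane(t,*c(x,y,320,110,4,400),.012)[:2] for x,y in((444,107),(608,95),(632,240),(463,258))];print("base",r(B),r(np.mean(B,0)))
# timer head from scene
sh=cv2.cvtColor(s["image"],cv2.COLOR_RGB2HSV)
a=crop(s,195,220,60,60,6);cv2.imwrite("pics/c5.png",np.hstack([a,crop(t,225,130,50,60,6)]))
# mat corners
a=crop(t,240,208,70,70,5);cv2.imwrite("pics/c6.png",a)
E
```

```text
crown tri [0.5422 0.295  0.177 ] [0.0017 0.0017]
crown plane .175 top [0.5439 0.2945 0.175 ] scene [0.5394 0.2943 0.175 ]
crown ends [[0.5545 0.2931 0.175 ]
 [0.5241 0.2954 0.175 ]]
rim [[0.5801 0.3282]
 [0.5807 0.2585]
 [0.5041 0.2599]
 [0.5037 0.3263]] [0.5421 0.2932]
rim scene [[0.5784 0.2618]
 [0.5054 0.2636]
 [0.5027 0.3278]
 [0.5814 0.3288]] [0.542  0.2955]
post top [ 0.6757 -0.2469  0.2866] [0.0008 0.0008] [ 0.6763 -0.2473  0.287 ] [ 0.6756 -0.245   0.287 ]
tip [ 0.586  -0.2524  0.2664] [0.0011 0.0011] [ 0.5865 -0.2526  0.268 ] [ 0.5867 -0.2479  0.268 ]
V under scene .235-.24 [ 0.6067 -0.2507  0.24  ] top [ 0.6009 -0.2542  0.24  ]
post base [ 0.6785 -0.2432  0.012 ]
base [[ 0.7407 -0.1775]
 [ 0.7473 -0.3031]
 [ 0.633  -0.3134]
 [ 0.6219 -0.1858]] [ 0.6857 -0.245 ]
```

View pics/c5.png

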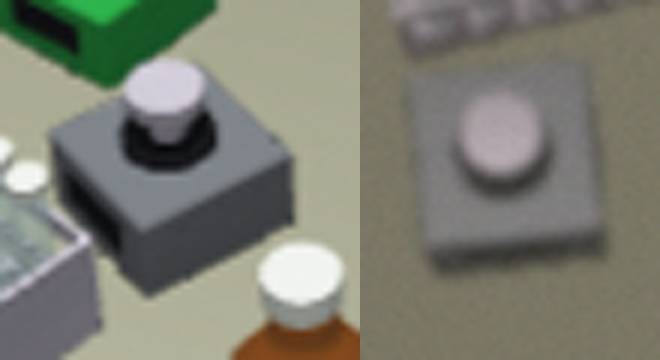

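View pics/c6.png

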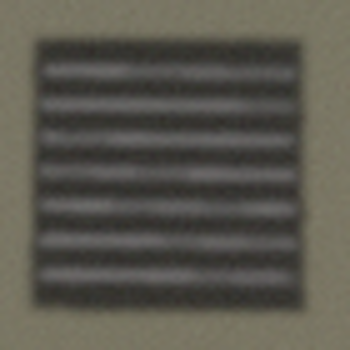

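Candidates in the 800×600 top view:
- **Timers:** grey (388,240), green (473,258) and pink (215,422). I choose grey, because the description says grey and the other two are look-alikes.
- **Tank:** the white tank with the basket in it (250,312), against the white balance (100,210). I choose the tank with the well.
- **Mat:** the black ridged mat (428,380), against the tray (765,465) and the white sheet.
- **Hook:** the only stand (590,215).

The crops confirm the bail, the hook and the grey timer. Next I check the IK.

```bash
cat > plan.py <<'E'
import numpy as np
from h import *
BX,BY=0.5425,0.2945; BYAW=-1.58
SEAT=np.array([0.607,-0.2510,0.252]); SY=0.07
t=load("top")
MAT=plane(t,(168.5)/5-.5+240,(172.5)/5-.5+208,.004)
HEAD=np.array([0.677,0.0756,.086])
TH=0.5
E
python3 - <<'E'
from plan import *
from cell import *
print("mat",np.round(MAT,4), "edges",[np.round(plane(t,*p,.004)[:2],4) for p in((247,216),(300,216),(247,269),(300,269))])
pi=np.pi
for psi in(-0.01,pi-0.01):
    print("pick",psi,ik([BX,BY,.156],[pi,0,psi]),ik([BX,BY,.29],[pi,0,psi]))
    print("place",ik([MAT[0],MAT[1],.12],[pi,0,psi+1.65]),ik([MAT[0],MAT[1],.26],[pi,0,psi+1.65]))
for p,psi in((-TH,.07),(TH,pi+.07)):
    for g in(MAT+[-.08,-.0056,.048],SEAT+[-.08,-.0056,-.087+.04],SEAT+[-.18,-.013,-.087+.04]):
        tc=g+.019*np.array([np.sin(TH)*np.cos(.07),np.sin(TH)*np.sin(.07),-np.cos(TH)])
        print("hdl",np.round(tc,3),ik(list(tc),[pi,p,psi]))
print("press",ik([.677,.0756,.072],[pi,0,0]),ik([.677,.0756,.072],[pi,0,pi/2]))
E
```

```text
mat [0.4224 0.0064 0.004 ] edges [array([0.5012, 0.0827]), array([ 0.4981, -0.0755]), array([0.3454, 0.0849]), array([ 0.3426, -0.0697])]
pick -0.01 [ 0.49734272  0.30930543  0.02524463  1.28673553  0.         -2.63424994] [ 0.49734272  0.31991095  0.33331027  1.58419565  0.         -2.63424994]
place [ 0.01515306 -0.04206737 -0.46080897  1.15205473  0.          1.51674572] [ 0.01515306 -0.06582368 -0.1751994   1.46142061  0.          1.51674572]
pick 3.1315926535897933 [0.49734272 0.30930543 0.02524463 1.28673553 0.         0.50734272] [0.49734272 0.31991095 0.33331027 1.58419565 0.         0.50734272]
place [ 0.01515306 -0.04206737 -0.46080897  1.15205473  0.         -1.62484694] [ 0.01515306 -0.06582368 -0.1751994   1.46142061  0.         -1.62484694]
hdl [0.352 0.001 0.035] [-0.04027575 -0.57264018 -1.11621741  0.5297783   0.05278643  3.04472648]
hdl [ 0.536 -0.256  0.188] [-0.59271585 -0.06019704 -0.43289596  0.79143955  0.29942559  2.54105717]
hdl [ 0.436 -0.263  0.188] [-0.74758091 -0.1920872  -0.53924319  0.8660412   0.35729115  2.38925749]
hdl [0.352 0.001 0.035] [-0.04027575 -0.57264018 -1.11621741  0.5297783   0.05278643 -0.09686618]
hdl [ 0.536 -0.256  0.188] [-0.59271585 -0.06019704 -0.43289596  0.79143955  0.29942559 -0.60053548]
hdl [ 0.436 -0.263  0.188] [-0.74758091 -0.1920872  -0.53924319  0.8660412   0.35729115 -0.75233516]
press [ 0.1112084   0.45820016  0.05360396  1.16620012  0.         -3.03038425] [0.1112084  0.45820016 0.05360396 1.16620012 0.         1.68200473]
```

```bash
python3 - <<'E'
from plan import *
from cell import *
pi=np.pi
reach([BX,BY,.24],[pi,0,pi-.01])
movel([BX,BY,.157],v=.1)
s=read_state();print(s["tcp_pos"],s["force"],s["clock"])
grasp()
s=read_state();print(s["grip_width"],s["tcp_pos"],s["force"])
movel([BX,BY,.19],v=.06)
for n in("scene","top"):
    f=grab_frame(n);np.savez(n+"1.npz",**f)
s=read_state();print(s["grip_width"],s["tcp_pos"],s["force"],s["clock"])
a=crop(load("scene",1),255,190,110,130,4);b=crop(load("top",1),115,165,95,70,4)
o=np.zeros((520,800,3),np.uint8);o[:,:440]=a;o[:280,440:800]=b[:,:360];cv2.imwrite("pics/l1.png",o)
E
```

```text
[0.54279715 0.29477135 0.15777797] [ 0.06067522 -0.17420796 -0.16559337] 2.5583
0.00785789401908007 [0.54265344 0.29465573 0.1571703 ] [0.89049253 0.32063214 0.05858966]
0.007902130590322616 [0.54228096 0.29440519 0.18950857] [-0.62109674  0.15983965 -2.35144158] 4.0583
```

View pics/l1.png

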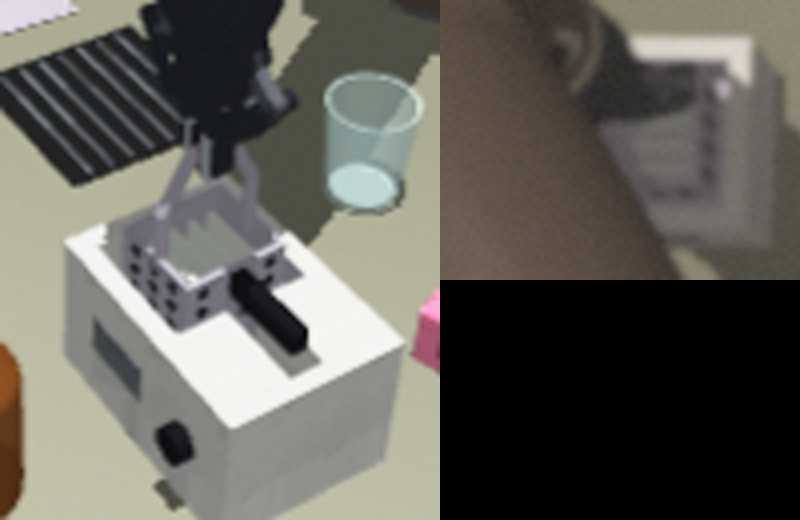

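```bash
python3 - <<'E'
from plan import *
from cell import *
pi=np.pi
movel([BX,BY,.30],v=.15)
reach([MAT[0],MAT[1],.26],[pi,0,pi+1.64-2*pi])
movel([MAT[0],MAT[1],.135],v=.12)
print(read_state()["force"])
print(movel([MAT[0],MAT[1],.119],v=.03,guard=3))
s=read_state();print(s["tcp_pos"],s["force"])
gripper_open(); wait(.3)
s=read_state();print(s["tcp_pos"],s["force"],s["clock"])
movel([MAT[0],MAT[1],.26],v=.2)
reach([.25,.15,.3],[pi,0.3,pi+.07])
for n in("scene","top"):
    f=grab_frame(n);np.savez(n+"2.npz",**f)
print(read_state()["clock"])
a=crop(load("scene",2),235,160,100,100,4);b=crop(load("top",2),225,200,100,100,4)
o=np.hstack([a,b]);cv2.imwrite("pics/l2.png",o)
E
```

```text
[-0.19062511  0.05192465 -2.72498781]
True
[0.42236093 0.00662209 0.12105949] [-0.36959744  0.52551552  4.2470358 ]
[0.42166388 0.00647918 0.12043109] [ 0.56701355 -0.86215272 -1.0147643 ] 9.4917
12.3833
```

View pics/l2.png

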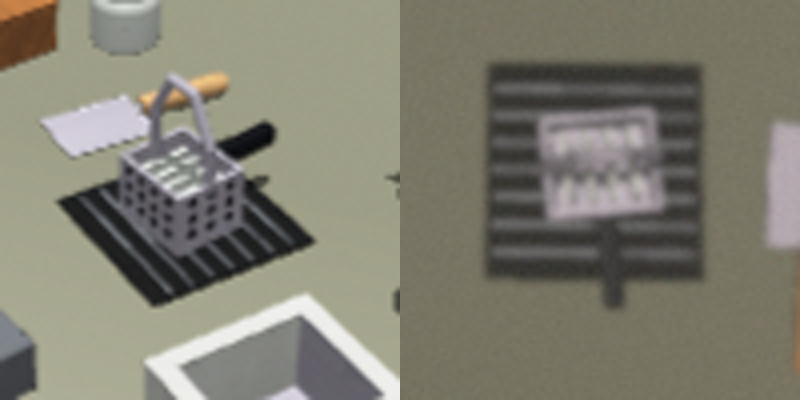

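```bash
python3 - <<'E'
from plan import *
t=load("top",2)
c=lambda x,y:((x-400+.5)/4-.5+225,(y+.5)/4-.5+200)
R=[plane(t,*c(*p),.064)[:2] for p in((538,115),(655,107),(664,210),(548,219))];C=np.mean(R,0)
print(np.round(R,4),np.round(C,4))
d=(R[0]-R[1])+(R[3]-R[2]);print("yaw y",np.arctan2(-d[0],d[1])); d=(R[0]-R[3])+(R[1]-R[2]);print("yaw x",np.arctan2(d[1],d[0]))
e=plane(t,*c(613,306),.062)[:2];print("handle end",e,C-e,np.linalg.norm(C-e),np.arctan2(*(C-e)[::-1]))
# handle centre line via dark mask
print("handle mid",plane(t,*c(611,265),.062)[:2])
E
```

```text
[[ 0.4581  0.0468]
 [ 0.4622 -0.0358]
 [ 0.3902 -0.0398]
 [ 0.3854  0.0412]] [0.424  0.0031]
yaw y 0.05344700697337138
yaw x 0.06574446988392924
handle end [ 0.32512788 -0.00252877] [0.0988365  0.00561734] 0.09899599857066324 0.056773635265653176
handle mid [ 0.35306484 -0.0019085 ]
```

```bash
cat >> plan.py <<'E'
GB=np.array([0.344,-0.0015,.052])  # handle grasp on mat
def tool(g,yaw=.06,back=0.,th=TH):
    z=np.array([np.sin(th)*np.cos(yaw),np.sin(th)*np.sin(yaw),-np.cos(th)])
    return list(np.asarray(g)+(.019-back)*z),[np.pi,th,np.pi+yaw]
E
python3 - <<'E'
from plan import *
from cell import *
p,o=tool(GB,back=.09);reach(p,o)
p,o=tool(GB);movel(p,v=.1)
s=read_state();print(s["tcp_pos"]-p,s["force"],s["clock"])
grasp();s=read_state();print(s["grip_width"],s["force"])
p2,_=tool(GB+[0,0,.05]);movel(p2,v=.08);wait(.2)
for n in("scene","top"):
    f=grab_frame(n);np.savez(n+"3.npz",**f)
s=read_state();print(s["grip_width"],s["force"],s["torque"],s["tcp_pos"],s["clock"])
a=crop(load("scene",3),235,150,100,100,4);b=crop(load("top",3),225,190,100,110,4)
cv2.imwrite("pics/l3.png",np.hstack([a,b[:400]]))
E
```

```text
[0.00030385 0.0002297  0.00055773] [-0.26627085  0.77357738 -0.20221277] 14.4167
0.013482054581689924 [-0.73766091 -0.0317538   3.16216165]
0.01307367512935194 [ 0.50077454  0.50509797 -2.51837503] [-0.09416996  0.8180369  -0.01673681] [ 0.35279545 -0.00094639  0.08483359] 16.1417
```

View pics/l3.png

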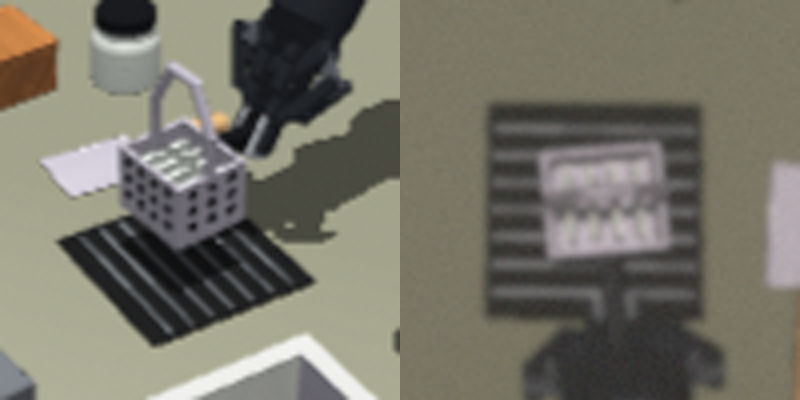

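```bash
python3 - <<'E'
from plan import *
def draw(i,roi,base,yaw,name,pitch=0):
    out=[]
    from scipy.spatial.transform import Rotation as Ro
    Rm=Ro.from_euler('ZY',[yaw,pitch]).as_matrix()
    P=[(0,-14,135),(0,14,135),(0,0,135)]+[(a,b,60) for a in(-35,35) for b in(-40,40)]+[(35,40,0),(-35,40,0),(35,-40,0)]
    for n in("scene","top"):
        f=load(n,i);x0,y0=roi[n];im=crop(f,x0,y0,70,90,6)
        for p in P:
            u=proj(f,base+Rm@(np.array(p)/1000));q=((u-[x0,y0]+.5)*6-.5).astype(int)
            cv2.drawMarker(im,tuple(int(v) for v in q),(0,0,255),cv2.MARKER_CROSS,10,1)
        out.append(im[:540,:400])
    cv2.imwrite(name,np.hstack(out))
draw(3,{"scene":(255,160),"top":(250,200)},np.array([.424,.0035,.054]),.06,"pics/o3.png")
E
```

```text
(no output)
```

View pics/o3.png

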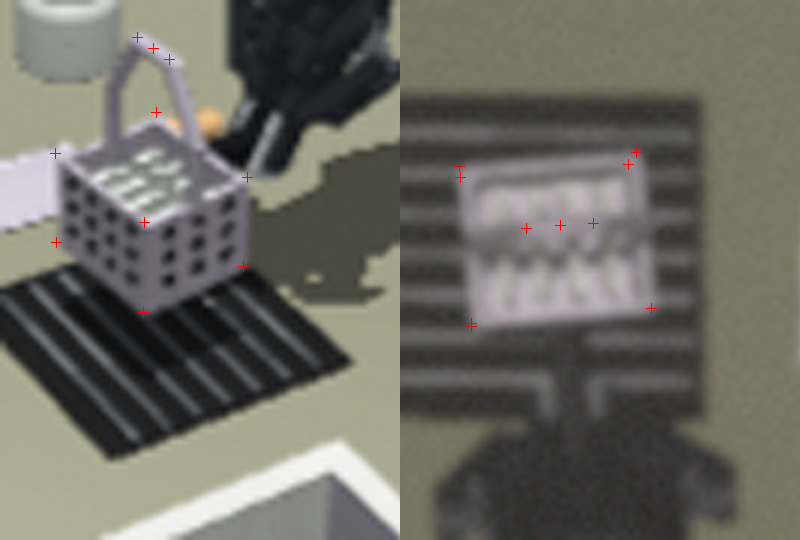

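```bash
cat >> plan.py <<'E'
OFF=GB-np.array([.424,.0035,.004+.135])   # grasp minus bail_top
E
python3 - <<'E'
from plan import *
from cell import *
def to(bail,v=.15,**k): 
    p,o=tool(np.asarray(bail)+OFF); return movel(p,v=v,**k)
to([.424,.0035,.29],v=.15)
to([.50,SEAT[1]-.006,.291],v=.2)
to([.535,SEAT[1]-.005,.291],v=.1)
wait(.2)
for n in("scene","top"):
    f=grab_frame(n);np.savez(n+"4.npz",**f)
s=read_state();print(s["grip_width"],s["force"],s["torque"],s["tcp_pos"],s["clock"])
a=crop(load("scene",4),150,105,80,80,5);b=crop(load("top",4),330,110,80,80,5)
cv2.imwrite("pics/l4.png",np.hstack([a,b]))
E
```

```text
0.012886124627916641 [ 1.23341265 -0.11262976 -2.22948303] [-0.05456239  0.84436521  0.02563812] [ 0.46381515 -0.26057301  0.18735841] 19.275
```

View pics/l4.png

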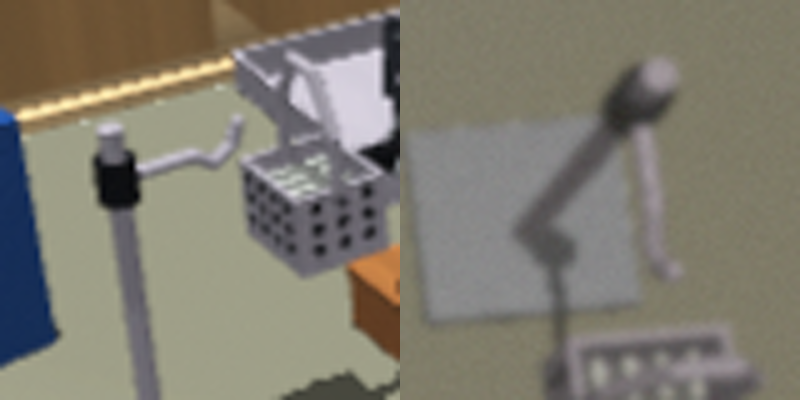

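```bash
python3 - <<'E'
from plan import *
a=crop(load("scene",4),195,108,40,60,10);b=crop(load("top",4),360,165,40,60,10)
cv2.imwrite("pics/l5.png",np.hstack([a,b]))
E
```

```text
(no output)
```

View pics/l5.png

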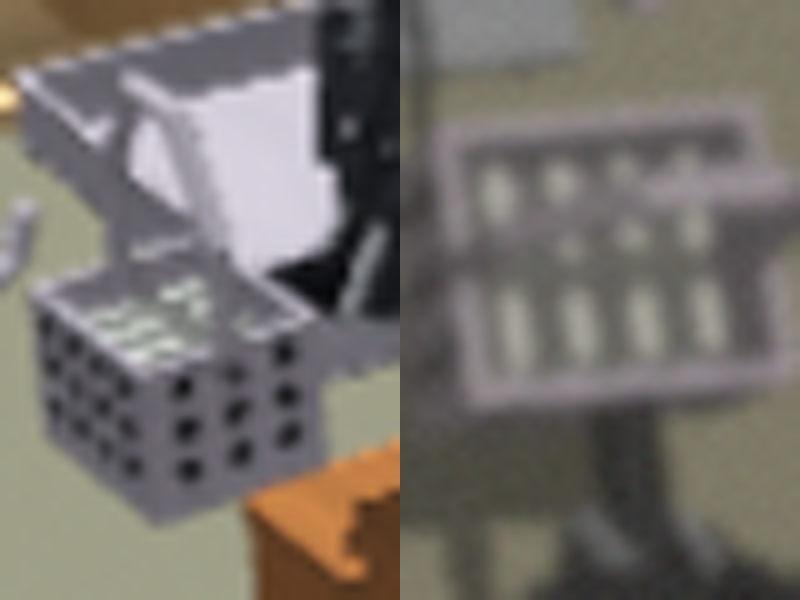

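```bash
python3 - <<'E'
from plan import *
t=load("top",4);s=load("scene",4);c=lambda x,y,ox,oy,cx=0:((x-cx+.5)/10-.5+ox,(y+.5)/10-.5+oy)
T=c(719,185,360,165,400);S=c(153,93,195,108)
print(tri(t,T,s,S),plane(t,*T,.291),plane(s,*S,.291))
R=np.array([plane(t,*c(*p,360,165,400),.216)[:2] for p in((445,130),(752,112),(785,365),(482,390))]);print(R,R.mean(0))
print([plane(t,*c(*p,360,165,400),.291)[:2] for p in((648,188),(790,178))])
print("expected",[.535,SEAT[1]-.005,.291])
R=np.array([plane(s,*c(*p,195,108),.216)[:2] for p in((38,295),(155,372),(315,315))]);print(R,(R[0]+R[2])/2)
E
```

```text
(array([ 0.53436804, -0.25734762,  0.29176051]), [np.float64(0.0006488713588796079), np.float64(0.0006488713588798321)]) [ 0.53507512 -0.25801058  0.291     ] [ 0.53336202 -0.25811565  0.291     ]
[[ 0.5654088  -0.21675828]
 [ 0.56831666 -0.29272019]
 [ 0.50478725 -0.29582311]
 [ 0.50012365 -0.22157145]] [ 0.53465909 -0.25671826]
[array([ 0.53472499, -0.24189206]), array([ 0.53635308, -0.27419701])]
expected [0.535, np.float64(-0.256), 0.291]
[[ 0.57269456 -0.28182692]
 [ 0.56339587 -0.20913993]
 [ 0.49910826 -0.21587301]] [ 0.53590141 -0.24884997]
```

```bash
python3 - <<'E'
from plan import *
from cell import *
def to(bail,v=.15,**k): 
    p,o=tool(np.asarray(bail)+OFF); return movel(p,v=v,**k)
y=SEAT[1]+.0015
print(to([.57,y-.002,.291],v=.07,guard=6))
print(to([.608,y,.291],v=.07,guard=6))
print(to([.608,y,.262],v=.07,guard=6))
f0=read_state()["force"]
print(to([.608,y,.249],v=.025,guard=2.2))
wait(.2)
for n in("scene","top"):
    f=grab_frame(n);np.savez(n+"5.npz",**f)
s=read_state();print(f0,s["force"],s["torque"],s["tcp_pos"]-tool(np.array([.608,y,.252])+OFF)[0],s["clock"])
a=crop(load("scene",5),150,105,80,80,5);b=crop(load("top",5),330,110,80,80,5)
cv2.imwrite("pics/l6.png",np.hstack([a,b]))
E
```

```text
False
False
False
True
[-0.01588064 -0.50899675 -2.67591255] [ 1.15664132 -0.02211067  5.36587238] [ 0.0294021  -0.50493448  0.05504804] [-1.20236578e-05  1.43381349e-04 -8.12619867e-04] 21.9333
```

View pics/l6.png

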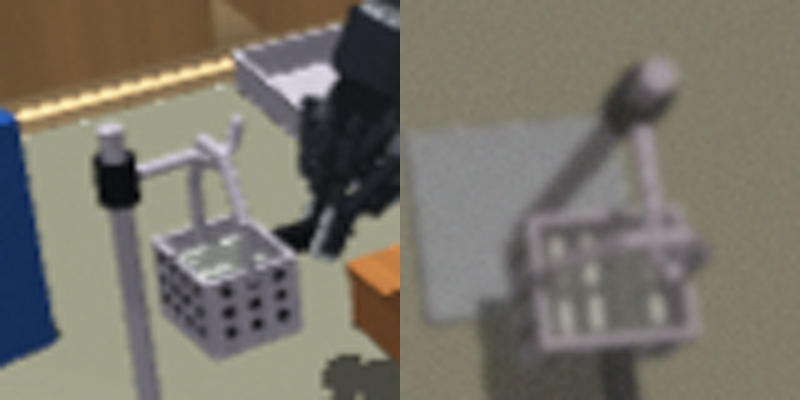

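```bash
python3 - <<'E'
from plan import *
from cell import *
s=read_state();p=np.array(s["tcp_pos"]);
movel(list(p+[0,0,.0006]),v=.01);print(read_state()["force"])
gripper_open();wait(.4)
p,o=tool(np.array([.608,SEAT[1]+.0015,.252])+OFF,back=.0)
q,o=tool(np.array([.608,SEAT[1]+.0015,.252])+OFF,back=.11)
movel(q,v=.1);
q=np.array(q)+[-.08,.0,.05];movel(list(q),v=.2)
wait(.3)
for n in("scene","top"):
    f=grab_frame(n);np.savez(n+"6.npz",**f)
s=read_state();print(s["force"],s["tcp_pos"],s["clock"])
a=crop(load("scene",6),150,105,80,80,5);b=crop(load("top",6),330,110,80,80,5)
cv2.imwrite("pics/l7.png",np.hstack([a,b]))
E
```

```text
[-1.64893051  0.27476318  3.88476239]
[-0.05370441 -0.10669875  0.04625218] [ 0.40470829 -0.25692972  0.29433056] 25.6583
```

View pics/l7.png

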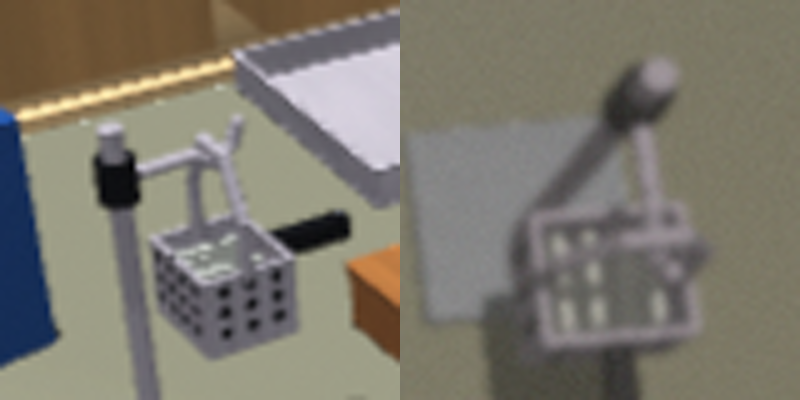

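```bash
python3 - <<'E'
from plan import *
from cell import *
pi=np.pi
reach([.38,.076,.30],[pi,0,pi])
grasp()
reach([.677,.0756,.17],[pi,0,pi])
movel([.677,.0756,.095],v=.12)
f0=read_state()["force"]
g=movel([.677,.0756,.0725],v=.03,guard=15)
wait(.15)
s=read_state();print(g,f0,s["force"],s["tcp_pos"],s["clock"])
for n in("scene","top"):
    f=grab_frame(n);np.savez(n+"7.npz",**f)
a=crop(load("scene",7),185,190,80,80,5);b=crop(load("scene",7),130,105,80,80,5)
cv2.imwrite("pics/l8.png",np.hstack([a,b]))
E
```

```text
True [-0.58711751 -0.36298207 -0.02367976] [-0.94878235 -0.17523995  5.52071993] [0.67749452 0.07564998 0.07412987] 30.5667
```

View pics/l8.png

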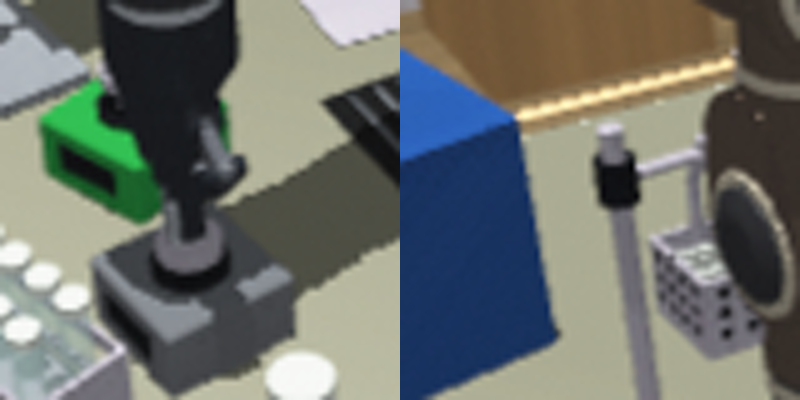

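```bash
python3 - <<'E'
from plan import *
from cell import *
print(movel([.677,.0756,.0728],v=.02,guard=12));wait(.2)
s=read_state();print(s["force"],s["tcp_pos"])
movel([.677,.0756,.18],v=.12)
reach([.38,.15,.32],[np.pi,0,np.pi]);
wait(.5)
for n in("scene","top"):
    f=grab_frame(n);np.savez(n+"8.npz",**f);cv2.imwrite(f"pics/f_{n}.png",f["image"][:,:,::-1])
s=read_state();print(s["force"],s["clock"])
t=load("top",8)
hsv=cv2.cvtColor(t["image"],cv2.COLOR_RGB2HSV)
a=crop(load("scene",8),185,190,80,80,5);b=crop(load("scene",8),150,105,80,80,5)
cv2.imwrite("pics/l9.png",np.hstack([a,b]))
E
```

```text
False
[-1.26045242 -0.48782656  8.39350287] [0.67750381 0.07563426 0.07405212]
[-0.31156819 -0.69538023  0.41571332] 34.0333
```

View pics/l9.png

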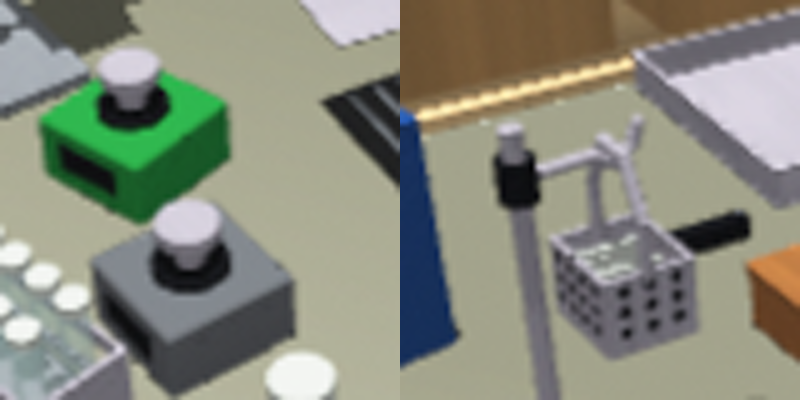

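View pics/f_top.png

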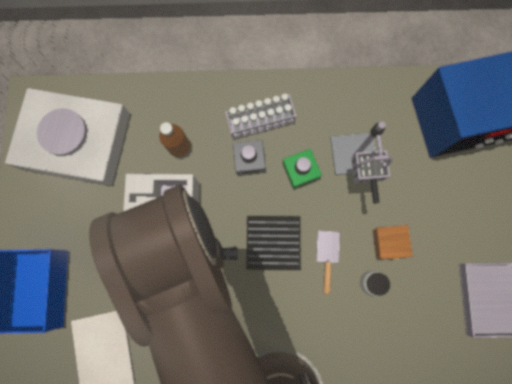

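The pictures show the plunger up (about (188,235) in the left crop), the basket hanging level in the V (about (610,150) in the right crop), and the bystanders in view where they were. I'm handing in.

```bash
python3 -c "
from cell import *
print(finish_job()); print(read_state()['clock'])"
```

```text
the job is handed in; nothing more can be done
None
the job is handed in; nothing more can be done
```

I did all three steps and handed the job in at about 34 s of the 72 s allowed; the cell gives no verdict.

- **Mat:** I lifted the basket out of the tank by its bail and stood it upright on the mat about 4 mm from the mat's centre, then let go.
- **Hook:** I took it again by the black side handle, laid the middle of its bail in the hook's V and released it. The bail's measured position just before hanging was within about 2 mm of the expected one. One cross-check from the scene view's rim disagreed by up to 7 mm sideways, but the seated picture showed it centred.
- **Timer:** I pressed the grey timer's plunger twice. The first press tripped the 15 N guard. The second held about 8.4 N with the fingertip at z = 74 mm, which is the full 12 mm of travel.

In the last pictures the basket hangs level in the V and the plunger is up. The arm is clear, with no contact force beyond sensor noise. The bystanders in view look unmoved by eye, though I did not measure their positions. The arm hid the beaker in the last top view and I did not check it separately, but nothing passed near it.

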